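# Lay the red figures out on their painting boards

## Robot

A 7-joint arm with a two-finger parallel gripper is mounted at the origin on the work surface. World frame = base frame: x ahead of the robot, y to its left, z up, the work surface at z = 0. Lengths are in mm, angles in rad, forces in N, time in s.
With the tool pointing down it reaches from about 350 to 900 mm from the base axis. Payload 19.9 kg.
Tool frame: the origin (TCP) lies midway between the tips of the shut fingers; the grasp point (between the pads) lies 19 mm behind it; z points along the fingers, y is the line along which they close (so a half turn about z gives the same grasp; the last joint's range is limited). The gripper opens to 85 mm and grips with 20 to 120 N. Pads are 22 mm wide; open, the fingers measure 114 mm over their backs; the gripper's body (76 mm by 85 mm) begins 54 mm behind the grasp point. The pads swing forward as they close: fully open they stand 13 mm farther back than shut.
Start: joints at [1.294, 0.417, -0.01, 1.614, 0.005, 1.111, -0.053], TCP at [145.402, -607.832, 231.26] pointing down, gripper open.
Joint ranges: [-2.81, 2.81], [-0.39, 2.02], [-1.27, 1.25], [0.06, 2.57], [-1.19, 4.33], [0.19, 2], [-2.82, 2.82]. Speed limits (rad/s): [1.89, 1.89, 2.39, 2.39, 3.01, 3.01, 3.01].

## Interface

Orientations are given as a 3x3 rotation matrix whose columns are the frame's x, y, z axes.
In Python, from rig import manip, get_image, finish_job gives the robot as it stands. The module is installed in compiled form; this text tells all that it offers.
- The arm moves only by the tool play_rows, never from a script. Its argument "increments" is one flat list of numbers, 7 for each row, row after row: the shift along the tool's x, y, z in units of 40 mm (1.0 is 40 mm), then the turn, a rotation vector about the tool's x, y, z in units of 6 degrees (1.0 is 6 degrees), then the finger opening in mm, from 0 to 85.4. In form: [dx, dy, dz, wx, wy, wz, fingers, dx, dy, dz, wx, wy, wz, fingers, ...]. A call has 1 to 20 rows; each row shifts and turns the commanded pose from where the row before left it, along the tool's axes as they then stand; what a row does not reach is not made up. A row lasts 1/12 s, in which the tool goes at most 41.7 mm and 7.16 degrees, less where a joint would pass 70% of its speed; a pose out of reach is approached as far as the arm can. A call is refused whole if a number of a shift passes 1 or a number of a turn 1, either way. A call with a gripper value outside its range is refused whole. The fingers move at their own pace and stop on an object; "grip_force" is the grip in N (left out, the last holds). Time passes only in rows, so rows that do not move let the fingers close. It gives the time, the measured TCP pose, the force, the opening and the grip force at its end, in the units of the state.
- manip.read_state(): the state, without advancing time (a new reading comes with each control period).
- get_image(name): name is "scene" or "top" or "wrist"; returns a dict with "frame" (480x640x3 uint8, red, green, blue), "depth" (480x640 float32, mm along the optical axis (not along the pixel's ray), 0 where there is no reading), "fx", "fy", "cx", "cy" (pixels), "dist_coeffs" ([k1, k2, p1, p2, k3] as OpenCV has them; the pictures are not rectified), "R" (3x3) and "t" (3): a world point X has camera coordinates R X + t. Camera axes: x right, y down, z forward; pixel columns grow to the right and rows downward; lengths in mm; the calibration is good to about 2 mm. A picture is of the moment at which its call begins.
- finish_job(): hands the job in; it is judged then, once.
The state is a dict: "time_s": time; "joints": joint angles; "qvel": joint speeds; "tau": joint torques, N m; "tcp_pos": TCP position; "tool_rot": TCP orientation; "contact_force": force on the tool from outside, world axes, zero at the start; "ft_torque": the same for the moment, N m; "grip_width": finger opening in mm; "finger_force": force on a finger pad.
Only numpy, scipy, OpenCV 4.12 (cv2) and the standard library are available. Lean on these libraries where they do the work, as an engineer would, in place of code of your own. Each camera call takes 0.05 s, during which the arm holds its last target. There are 200 camera calls.

## Task

Lay the four red wooden figures (the large horse, the small horse, the rooster and the pig) out for the painter: each one flat on the board that shows its own outline, covering the outline with its head the same way. Leave the white dish and the small paint jar standing where they are.

Things in the scene. Friction and masses are not known exactly. Their poses are not given: they have to be found in the camera images.
- big_horse: The larger of two red flat wooden horses: x -46..56, y -51..58 mm, 85 g, 24 mm thick, lying flat. Origin on its underside near mid-shape; x to the head end, y from feet to back (both in the table's plane), z up. Trunk 36 mm wide along y (y -16..20); grip it at x = -5, y = 2 mm, one finger in the 32 mm gap between the legs (x -21..11).
- small_horse: The smaller of two red flat wooden horses: x -35..40, y -37..42 mm, 45 g, 24 mm thick, lying flat. Origin on its underside near mid-shape; x to the head end, y from feet to back (both in the table's plane), z up. Trunk 27 mm wide along y (y -12.5..14.5); grip it at x = -3, y = 1 mm, one finger in the 29 mm gap between the legs (x -17.5..11.5).
- rooster: Red flat wooden rooster with comb and raised tail, on one leg: x -62..44, y -49..57 mm, 60 g, 24 mm thick, lying flat. Origin on its underside near mid-shape; x to the head end, y from feet to back (both in the table's plane), z up. Trunk 50 mm wide along x (x -25..25, y -23..11), flat breast and rump; grip it ALONG X at x = 0, y = -10 mm, clear of tail and foot.
- pig: Red flat wooden pig, square snout, short legs: x -56..54, y -36..34 mm, 75 g, 24 mm thick, lying flat. Origin on its underside near mid-shape; x to the head end, y from feet to back (both in the table's plane), z up. Trunk 40 mm wide along y (y -18..22); grip it at x = -2, y = 2 mm, one finger in the 32 mm gap between the legs (x -17..15).
- big_horse_board: Fixed square plywood board, 125 x 125 x 5 mm, with the black life-size outline of the larger horse (102 mm long). Origin on its underside at its centre, upper face at z = 5 mm. Axes as the figure's on the outline (x to the head): a figure exactly on its outline has the board's x, y and axes, its origin 5 mm above the board's.
- small_horse_board: Fixed square plywood board, 125 x 125 x 5 mm, with the black life-size outline of the smaller horse (75 mm long). Origin on its underside at its centre, upper face at z = 5 mm. Axes as the figure's on the outline (x to the head): a figure exactly on its outline has the board's x, y and axes, its origin 5 mm above the board's.
- rooster_board: Fixed square plywood board, 125 x 125 x 5 mm, with the black life-size outline of the rooster. Origin on its underside at its centre, upper face at z = 5 mm. Axes as the figure's on the outline (x to the head): a figure exactly on its outline has the board's x, y and axes, its origin 5 mm above the board's.
- pig_board: Fixed square plywood board, 125 x 125 x 5 mm, with the black life-size outline of the pig. Origin on its underside at its centre, upper face at z = 5 mm. Axes as the figure's on the outline (x to the head): a figure exactly on its outline has the board's x, y and axes, its origin 5 mm above the board's.
- dish: Shallow white china dish, 100 mm across and 16 mm high, loose; a bystander to be left where it is. Origin on its underside at the centre, z up.
- paint_jar: Small white lidded paint jar, 38 mm across and 46 mm high, loose; a bystander to be left where it is. Origin on its underside at the centre, z up. (A small cork block and a small tin, no higher than the jar, also stand among the figures.)
There are look-alikes about, which are no part of the job. What is shaped like the small_horse but green is not meant.

How it is judged (in metres and radians):
At the end, for the whole second after the job is handed in: Each figure lies flat and still on its own board, origin within 12 mm of the board's centre, x axis within 0.18 rad of the board's, head the same way (its nose point, 40 mm along x from its origin, towards the outline's head); dish and jar not shifted over 30 mm (horizontal distance between big_horse and big_horse_board below 0.012 m and angle between the x axis of big_horse and the x axis of big_horse_board, either way round below 0.18 rad and x of big_horse_nose in the frame of big_horse_board above 0.02 m and z of big_horse in the frame of big_horse_board between 0.003 and 0.008 m and angle between each of big_horse, small_horse, rooster, pig's own z axis and vertical below 0.08 rad and linear speed of each of big_horse, small_horse, rooster, pig below 0.02 m/s and angular speed of each of big_horse, small_horse, rooster, pig below 0.2 rad/s and horizontal distance between small_horse and small_horse_board below 0.012 m and angle between the x axis of small_horse and the x axis of small_horse_board, either way round below 0.18 rad and x of small_horse_nose in the frame of small_horse_board above 0.02 m and z of small_horse in the frame of small_horse_board between 0.003 and 0.008 m and horizontal distance between rooster and rooster_board below 0.012 m and angle between the x axis of rooster and the x axis of rooster_board, either way round below 0.18 rad and x of rooster_nose in the frame of rooster_board above 0.02 m and z of rooster in the frame of rooster_board between 0.003 and 0.008 m and horizontal distance between pig and pig_board below 0.012 m and angle between the x axis of pig and the x axis of pig_board, either way round below 0.18 rad and x of pig_nose in the frame of pig_board above 0.02 m and z of pig in the frame of pig_board between 0.003 and 0.008 m); the robot touches nothing.
It fails at once if the white dish was shifted by more than 30 mm (distance of dish from where it was at the start of the episode above 0.03 m).
It fails at once if the paint jar was shifted by more than 30 mm (distance of paint_jar from where it was at the start of the episode above 0.03 m).
It fails at once if the paint jar was tipped over (angle between paint_jar's own z axis and vertical above 0.6 rad).
It also fails if it takes over 106 s, if anything falls off the work surface, if the arm or the gripper's body presses on something with over 40 N, if the wrist force passes 120 N, or if a joint passes its speed limit or range.

## Working session

There is one attempt and no reset: what is moved stays moved. The work goes in short steps, Python scripts to look and compute and a tool call to move; the robot and the scene stay as the last step left them, time stands still between calls to the robot, and variables do not carry over. Pictures are saved under pics/ and viewed, at most 14 in all, crops included, and the job is handed in when it is done.

Besides the shell and the picture viewer there is one more tool, called after ">>>" by a JSON object that holds its "fn" and its "kwargs". play_rows: Moves the arm, as the interface text tells. Its arguments: {"type":"object","properties":{"increments":{"type":"array","items":{"type":"number"}},"grip_force":{"type":"number"}},"required":["increments"]}

```bash
mkdir -p pics
cat > h.py <<'E'
import numpy as np, cv2
from rig import manip, get_image, finish_job
def grab(n):
    d=get_image(n); d['K']=np.array([[d['fx'],0,d['cx']],[0,d['fy'],d['cy']],[0,0,1.]]); d['D']=np.array(d['dist_coeffs'],float)
    d['R']=np.array(d['R']); d['t']=np.array(d['t']).reshape(3); return d
def save(d,n): cv2.imwrite('pics/'+n,d['frame'][:,:,::-1])
def ray(d,uv,z):
    p=cv2.undistortPoints(np.array(uv,float).reshape(-1,1,2),d['K'],d['D']).reshape(-1,2)
    r=np.c_[p,np.ones(len(p))]@d['R']; c=-d['R'].T@d['t']
    return c+r*((z-c[2])/r[:,2])[:,None]
E
python3 - <<'E'
from h import *
import pickle
for n in('top','scene'):
    d=grab(n); save(d,n+'0.png'); pickle.dump(d,open(n+'0.pkl','wb')); print(n,d['fx'],-d['R'].T@d['t'],d['R'].round(2).tolist())
s=manip.read_state(); print(s)
E
```

```text
top 446.9630540701625 [242.66278931 -21.93676924 992.93723852] [[-0.01, -1.0, -0.0], [-0.98, 0.01, -0.2], [0.2, 0.0, -0.98]]
scene 440.41544361557476 [1032.73864923  426.93111611  639.68126893] [[-0.6, 0.8, 0.0], [0.51, 0.39, -0.77], [-0.62, -0.46, -0.64]]
{'time_s': 0.1, 'joints': array([ 1.2944958 ,  0.41787339, -0.01031606,  1.61414579,  0.00469255,
        1.11068961, -0.05302342]), 'qvel': array([ 0.00108923, -0.00075891,  0.00095144, -0.00166216, -0.00012095,
       -0.00190481, -0.00184269]), 'tau': array([ 1.26123457e-03, -8.65822005e+01,  6.79880306e-01, -4.35635161e+01,
        1.91814825e-02,  5.06538447e-03, -5.24678319e-05]), 'tcp_pos': array([ 145.33010775, -607.53408652,  230.73491024]), 'tool_rot': array([[ 9.72562308e-01,  2.32642325e-01, -3.25224929e-04],
       [ 2.32642541e-01, -9.72561752e-01,  1.04262308e-03],
       [-7.37430707e-05, -1.08967706e-03, -9.99999404e-01]]), 'contact_force': array([ 0.77827148,  0.45166103, -0.26174831]), 'ft_torque': array([ 0.00245204,  0.03445394, -0.0004769 ]), 'finger_force': 0.0, 'grip_width': 85.57432798744394}
```

View pics/top0.png

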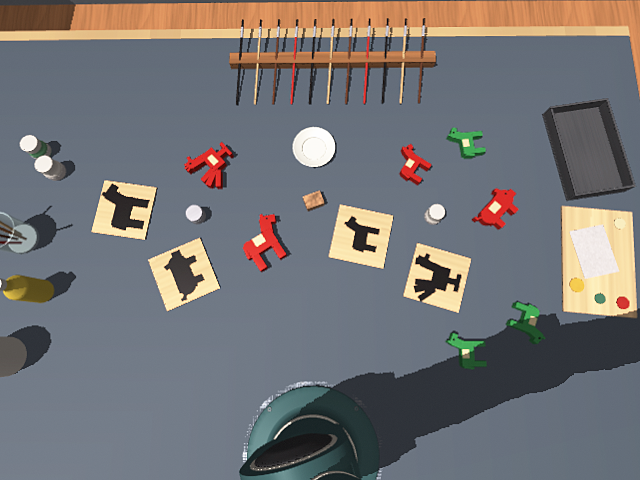

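View pics/scene0.png

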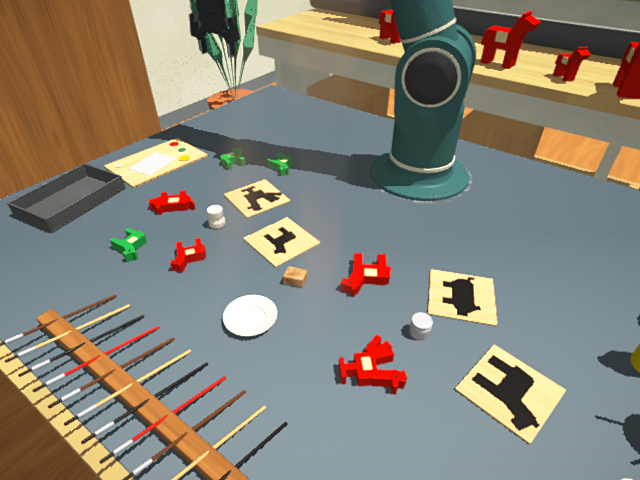

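Top view: red rooster (210,163), red big horse (265,242), red small horse (415,163) and red pig (497,208). The boards are big horse (125,210), pig (184,273), small horse (361,236) and rooster (437,277). Small-horse candidates are the red one at (415,163) and green ones at (466,142), (527,318) and (466,350); only the red one fits. The larger red horse at (265,242) is big_horse. Next I'll measure and confirm in enlarged crops.

```bash
cat > meas.py <<'E'
from h import *
FIG={'big_horse':(265,242),'small_horse':(415,163),'rooster':(210,163),'pig':(497,208)}
BRD={'big_horse':(125,210),'small_horse':(361,236),'rooster':(437,277),'pig':(184,273)}
S=2. # px per mm in the rectified patch
def rect(d,cw,z,half=90):
    n=int(2*half*S); g=np.arange(n)/S-half      # rows: -x down, cols: -y right
    X=cw[0]-g[:,None]+0*g; Y=cw[1]-g[None,:]+0*g[:,None]
    P=np.stack([X,Y,np.full_like(X,z)],-1).reshape(-1,3)
    uv=cv2.projectPoints(P,cv2.Rodrigues(d['R'])[0],d['t'],d['K'],d['D'])[0].reshape(n,n,2).astype(np.float32)
    return uv
def px2w(cw,p,half=90): p=np.asarray(p,float); return np.stack([cw[0]-(p[...,1]/S-half),cw[1]-(p[...,0]/S-half)],-1)
def height(d):
    v,u=np.mgrid[0:480,0:640]; p=cv2.undistortPoints(np.stack([u,v],-1).reshape(-1,1,2).astype(float),d['K'],d['D']).reshape(-1,2)
    P=np.c_[p,np.ones(len(p))]*d['depth'].reshape(-1,1); return ((P-d['t'])@d['R'])[:,2].reshape(480,640).astype(np.float32)
def biggest(m):
    n,l,s,c=cv2.connectedComponentsWithStats(m.astype(np.uint8)); 
    return (l==1+np.argmax(s[1:,4])).astype(np.uint8)
def moms(m,cw):
    w=px2w(cw,np.argwhere(m)[:,::-1]); c=w.mean(0); z=(w-c)@[1,1j]/30
    return c,len(w)/S/S,np.array([(z*z*z.conj()).mean(),(z*z).mean(),(z**3).mean()])
def figmask(d,uv0,z=24):
    cw=ray(d,uv0,z)[0][:2]; uv=rect(d,cw,z); im=cv2.remap(d['frame'],uv,None,cv2.INTER_LINEAR)
    H=cv2.remap(height(d),uv,None,cv2.INTER_LINEAR)
    i=im.astype(int); red=(i[...,0]>70)&(i[...,0]>2*i[...,1])&(i[...,0]>2*i[...,2])
    r=biggest(red); cs,_=cv2.findContours(r,cv2.RETR_EXTERNAL,cv2.CHAIN_APPROX_NONE)
    f=cv2.drawContours(np.zeros_like(r),cs,-1,1,-1); m=biggest((f>0)&(H>z-5))
    return cw,im,m,f
def brdmask(d,uv0):
    cw=ray(d,uv0,5)[0][:2]; uv=rect(d,cw,5); im=cv2.remap(d['frame'],uv,None,cv2.INTER_LINEAR); i=im.astype(int)
    w=biggest((i[...,0]>140)&(i[...,0]>i[...,2]+25)); cs,_=cv2.findContours(w,cv2.RETR_EXTERNAL,cv2.CHAIN_APPROX_NONE)
    c=max(cs,key=cv2.contourArea); rc=cv2.minAreaRect(c)
    q=cv2.fillPoly(np.zeros_like(w),[np.int32((cv2.boxPoints(rc)-rc[0])*.96+rc[0])],1)
    m=biggest((i.max(2)<90)&(q>0)); e=cv2.boxPoints(rc); ew=px2w(cw,e); v=ew[1]-ew[0]
    return cw,im,m,px2w(cw,np.array(rc[0])),np.array(rc[1])/S,np.arctan2(v[1],v[0])
E
cat > m1.py <<'E'
from meas import *
import pickle
d=pickle.load(open('top0.pkl','rb')); rows=[[],[]]; out={}
for n in FIG:
    cw,im,m,f=figmask(d,FIG[n]); c,a,M=moms(m,cw)
    bw,bi,bm,bc,bs,ba=brdmask(d,BRD[n]); b,A,N=moms(bm,bw)
    r=M/N; th=np.angle(r[0]); t2=np.angle(r[1]*np.exp(-2j*th))/2; t3=np.angle(r[2]*np.exp(-3j*th))/3
    print(n,'fig c',c.round(1),'area',a,f.sum()/4,'| board',bc.round(1),bs.round(1),'edge',round(ba%(np.pi/2),3),'out c',b.round(1),A,'th',th.round(3),'d2,d3',t2.round(3),t3.round(3),abs(M).round(2),abs(N).round(2))
    out[n]=dict(c=c,bc=bc,ba=ba%(np.pi/2),b=b,th=[th,th+t2,th+t3])
    for k,(I,mm) in enumerate([(im,m),(bi,bm)]):
        J=I.copy(); cs,_=cv2.findContours(mm,cv2.RETR_EXTERNAL,cv2.CHAIN_APPROX_NONE); cv2.drawContours(J,cs,-1,(0,0,255),1)
        rows[k].append(cv2.resize(J,(200,200),interpolation=cv2.INTER_AREA))
pickle.dump(out,open('m.pkl','wb'))
save({'frame':np.vstack([np.hstack(r) for r in rows])},'crops0.png')
for p in[(196,213),(435,213)]: print('jar?',ray(d,p,46)[0].round())
print('dish',ray(d,(314,147),16)[0].round(),'cork',ray(d,(314,200),25)[0].round())
E
python3 m1.py
```

```text
big_horse fig c [442.8 105.9] area 4308.5 4731.25 | board [527.1 432.3] [126.5 127.6] edge 1.42 out c [529.3 432.6] 5084.5 th -0.252 d2,d3 -0.599 -0.563 [0.17 0.69 0.96] [0.14 0.61 0.81]
small_horse fig c [ 624.  -232.7] area 2348.0 3119.25 | board [ 460.5 -110.4] [126.9 127.6] edge 1.349 out c [ 462.1 -110.6] 2582.5 th 0.517 d2,d3 -0.915 -0.881 [0.06 0.36 0.39] [0.04 0.31 0.3 ]
rooster fig c [626.6 234.2] area 4453.25 5538.75 | board [ 365.5 -277.4] [127.2 127.4] edge 1.271 out c [ 363.5 -270.3] 4355.5 th 1.204 d2,d3 -0.216 -0.169 [0.09 0.09 1.14] [0.09 0.11 1.14]
pig fig c [ 518.6 -419.3] area 4168.0 5024.5 | board [377.4 286.9] [127.4 126.4] edge 0.413 out c [379.  287.6] 4152.75 th -1.95 d2,d3 0.78 0.777 [0.02 0.55 0.19] [0.01 0.55 0.15]
jar? [505. 254.  46.]
jar? [ 501. -271.   46.]
dish [671.  -6.  16.] cork [539.  -5.  25.]
```

View pics/crops0.png

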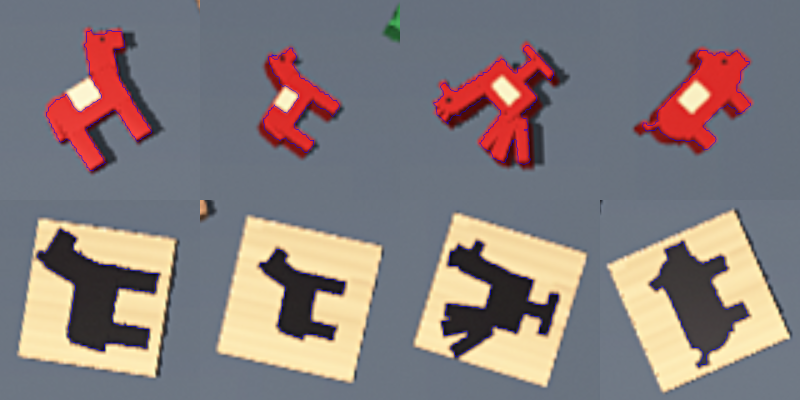

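The red marks outline all four figures and boards correctly: big horse, small horse, rooster and pig from left to right, boards below. The red small one (crop 2) is clearly smaller than the big horse (crop 1) and the green ones stay out. All the outlines have their head up in the crop. Next come the poses and a sanity check on the extents.

```bash
cat > poses.py <<'E'
from meas import *
import pickle
m=pickle.load(open('m.pkl','rb')); d=pickle.load(open('top0.pkl','rb'))
rot=lambda a:np.array([[np.cos(a),-np.sin(a)],[np.sin(a),np.cos(a)]])
G={'big_horse':(-5,2),'small_horse':(-3,1),'rooster':(0,-10),'pig':(-2,2)}; P={}
for n,v in m.items():
    by=v['ba'] if n=='pig' else v['ba']-np.pi/2
    fy=by+(v['th'][1]+v['th'][2])/2; fo=v['c']+rot(fy)@rot(by).T@(v['bc']-v['b'])
    psi=fy+(np.pi/2 if n=='rooster' else np.pi); psb=psi+by-fy
    g=np.array(G[n]); P[n]=dict(grip=fo+rot(fy)@g,place=v['bc']+rot(by)@g,psi=psi,psb=psb,fo=fo,fy=fy,by=by,bc=v['bc'])
    cw,_,mk,_=figmask(d,FIG[n]); e=(px2w(cw,np.argwhere(mk)[:,::-1])-fo)@rot(fy)
    bw,_,bm,*_=brdmask(d,BRD[n]); q=(px2w(bw,np.argwhere(bm)[:,::-1])-v['bc'])@rot(by)
    print(n,'yaw',fy.round(3),by.round(3),'fo',fo.round(),'bc',v['bc'].round(),'grip',P[n]['grip'].round(),'psi',psi.round(3),'place',P[n]['place'].round(),psb.round(3))
    print('  ext fig',e.min(0).round(),e.max(0).round(),'board',q.min(0).round(),q.max(0).round())
pickle.dump(P,open('P.pkl','wb'))
E
cat > plan.py <<'E'
import sys,numpy as np
from scipy.spatial.transform import Rotation as Ro
from rig import manip
def plan(x,y,z,psi):
    s=manip.read_state(); R=np.array(s['tool_rot']); c,q=np.cos(psi),np.sin(psi)
    T=np.array([[c,q,0],[q,-c,0],[0,0,-1.]]); cur=np.arctan2(R[1,0],R[0,0])
    w=Ro.from_matrix(R.T@T).as_rotvec(); dz=cur-psi   # turn about tool z, the unwrapped way
    sh=T.T@(np.array([x,y,z])-s['tcp_pos'])/40
    print('t',round(s['time_s'],1),'tcp',np.round(s['tcp_pos'],1),'psi',round(cur,3),'w',round(s['grip_width'],1),'F',round(s['finger_force'],1),'q7',np.round(s['joints'][[0,6]],2))
    print('rotvec6deg',np.round(np.degrees(w)/6,2),'dz',round(np.degrees(dz)/6,2),'shift units (after turn)',np.round(sh,2))
if __name__=='__main__': plan(*map(float,sys.argv[1:5]))
E
python3 poses.py; python3 plan.py 518 -419 120 2.38
```

```text
big_horse yaw -0.984 -0.151 fo [441. 107.] bc [527. 432.] grip [440. 113.] psi 2.158 place [522. 435.] 2.991
  ext fig [-47. -50.] [55. 58.] board [-47. -52.] [56. 59.]
small_horse yaw -0.604 -0.222 fo [ 623. -232.] bc [ 460. -110.] grip [ 621. -229.] psi 2.538 place [ 458. -109.] 2.92
  ext fig [-35. -36.] [41. 43.] board [-34. -38.] [40. 42.]
rooster yaw 0.712 -0.3 fo [634. 232.] bc [ 366. -277.] grip [640. 225.] psi 2.283 place [ 363. -287.] 1.271
  ext fig [-61. -50.] [44. 55.] board [-61. -50.] [44. 56.]
pig yaw -0.759 0.413 fo [ 517. -418.] bc [377. 287.] grip [ 517. -415.] psi 2.383 place [375. 288.] 3.555
  ext fig [-54. -35.] [55. 32.] board [-55. -36.] [55. 34.]
t 0.1 tcp [ 145.3 -607.5  230.7] psi 0.235 w 85.6 F 0.0 q7 [ 1.29 -0.05]
rotvec6deg [-1.000e-02 -1.000e-02 -2.049e+01] dz -20.49 shift units (after turn) [-3.49  9.84  2.77]
```

>>> {"fn": "play_rows", "kwargs": {"increments": [0,0,0,0,0,-1,85,0,0,0,0,0,-1,85,0,0,0,0,0,-1,85,0,0,0,0,0,-1,85,0,0,0,0,0,-1,85,0,0,0,0,0,-1,85,0,0,0,0,0,-1,85,0,0,0,0,0,-1,85,0,0,0,0,0,-1,85,0,0,0,0,0,-1,85,0,0,0,0,0,-1,85,0,0,0,0,0,-1,85,0,0,0,0,0,-1,85,0,0,0,0,0,-1,85,0,0,0,0,0,-1,85,0,0,0,0,0,-1,85,0,0,0,0,0,-1,85,0,0,0,0,0,-1,85,0,0,0,0,0,-1,85,0,0,0,0,0,-0.5,85], "grip_force": 50}}

```text
time_s: 1.77
tcp_pos: [145.3, -607.7, 230.9]
tool_rot: [[-0.653, 0.757, -0.0], [0.757, 0.653, 0.001], [0.001, 0.0, -1.0]]
contact_force: [0.3, -0.8, -0.1]
grip_width: 84.5
finger_force: 0.0
```

```bash
python3 plan.py 517 -415 90 2.383
```

```text
t 1.8 tcp [ 145.3 -607.7  230.9] psi 2.283 w 84.5 F 0.0 q7 [1.59 1.85]
rotvec6deg [ 0.   -0.01 -0.95] dz -0.95 shift units (after turn) [-3.43  9.89  3.52]
```

>>> {"fn": "play_rows", "kwargs": {"increments": [0,0,0,0,0,-0.95,85,-0.26,0.76,0.27,0,0,0,85,-0.26,0.76,0.27,0,0,0,85,-0.26,0.76,0.27,0,0,0,85,-0.26,0.76,0.27,0,0,0,85,-0.26,0.76,0.27,0,0,0,85,-0.26,0.76,0.27,0,0,0,85,-0.26,0.76,0.27,0,0,0,85,-0.26,0.76,0.27,0,0,0,85,-0.26,0.76,0.27,0,0,0,85,-0.26,0.76,0.27,0,0,0,85,-0.26,0.76,0.27,0,0,0,85,-0.26,0.76,0.27,0,0,0,85,-0.26,0.76,0.27,0,0,0,85,0,0,0,0,0,0,85,0,0,0,0,0,0,85]}}

```text
time_s: 3.1
tcp_pos: [518.0, -414.4, 89.7]
tool_rot: [[-0.723, 0.69, -0.001], [0.69, 0.723, 0.002], [0.002, 0.001, -1.0]]
contact_force: [-0.5, -0.2, -0.1]
grip_width: 85.3
finger_force: 0.0
```

```bash
python3 plan.py 517 -415 4 2.383; python3 -c "
from h import *
save(grab('wrist'),'w0.png')"
```

```text
t 3.1 tcp [ 518.  -414.4   89.7] psi 2.38 w 85.3 F 0.0 q7 [0.94 1.19]
rotvec6deg [ 0.01 -0.02 -0.03] dz -0.03 shift units (after turn) [ 0.01 -0.03  2.14]
```

View pics/w0.png

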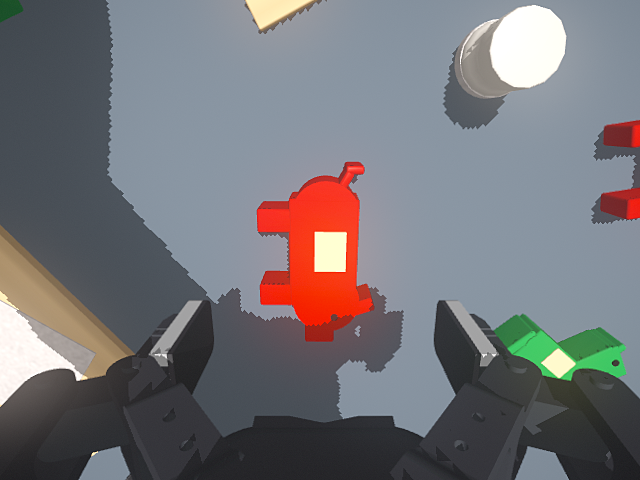

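The wrist view shows the pig upright at (325,250), with its trunk (u 290–358) centred between the fingers (u about 210–435). It is well aligned, so I descend and grip.

>>> {"fn": "play_rows", "kwargs": {"increments": [0,0,0.54,0,0,0,85,0,0,0.6,0,0,0,85,0,0,0.6,0,0,0,85,0,0,0.4,0,0,0,85,0,0,0,0,0,0,85,0,0,0,0,0,0,35,0,0,0,0,0,0,35,0,0,0,0,0,0,35,0,0,0,0,0,0,35,0,0,0,0,0,0,35,0,0,0,0,0,0,30,0,0,0,0,0,0,30,0,0,0,0,0,0,30]}}

```text
time_s: 4.23
tcp_pos: [517.3, -417.0, 6.8]
tool_rot: [[-0.721, 0.693, 0.001], [0.693, 0.721, -0.001], [-0.002, -0.0, -1.0]]
contact_force: [-3.3, 1.4, 9.6]
grip_width: 38.6
finger_force: 50.7
```

```bash
python3 plan.py 517 -415 4 2.383
```

```text
t 4.2 tcp [ 517.3 -417.     6.8] psi 2.376 w 38.6 F 50.7 q7 [0.91 1.15]
rotvec6deg [-0.    0.02 -0.06] dz -0.06 shift units (after turn) [0.04 0.03 0.07]
```

>>> {"fn": "play_rows", "kwargs": {"increments": [0,0,-0.5,0,0,0,30,0,0,-0.8,0,0,0,30,0,0,-0.8,0,0,0,30,0,0,-0.8,0,0,0,30,0,0,0,0,0,-0.8,30,0,0,0,0,0,-0.8,30,0,0,0,0,0,-0.8,30,0,0,0,0,0,-0.8,30,0,0,0,0,0,-0.8,30,0,0,0,0,0,-0.8,30,0,0,0,0,0,-0.8,30,0,0,0,0,0,-0.8,30,0,0,0,0,0,-0.8,30,0,0,0,0,0,-0.8,30,0,0,0,0,0,-0.8,30,0,0,0,0,0,-0.8,30,0,0,0,0,0,-0.8,30,0,0,0,0,0,-0.8,30,0,0,0,0,0,0,30,0,0,0,0,0,0,30]}}

```text
time_s: 5.9
tcp_pos: [516.6, -416.7, 121.7]
tool_rot: [[-0.919, -0.394, 0.0], [-0.394, 0.919, -0.0], [-0.0, -0.0, -1.0]]
contact_force: [0.4, 0.3, -0.6]
grip_width: 38.8
finger_force: 50.9
```

```bash
python3 plan.py 375 288 100 3.555
```

```text
t 5.9 tcp [ 516.6 -416.7  121.7] psi -2.737 w 38.8 F 50.9 q7 [1.12 2.23]
rotvec6deg [-0.    0.   -0.08] dz -60.08 shift units (after turn) [-3.83 17.55  0.54]
```

>>> {"fn": "play_rows", "kwargs": {"increments": [-0.19,0.88,0,0,0,-0.08,30,-0.19,0.88,0,0,0,0,30,-0.19,0.88,0,0,0,0,30,-0.19,0.88,0,0,0,0,30,-0.19,0.88,0,0,0,0,30,-0.19,0.88,0,0,0,0,30,-0.19,0.88,0,0,0,0,30,-0.19,0.88,0,0,0,0,30,-0.19,0.88,0,0,0,0,30,-0.19,0.88,0,0,0,0,30,-0.19,0.88,0,0,0,0,30,-0.19,0.88,0,0,0,0,30,-0.19,0.88,0,0,0,0,30,-0.19,0.88,0,0,0,0,30,-0.19,0.88,0,0,0,0,30,-0.19,0.88,0,0,0,0,30,-0.19,0.88,0,0,0,0,30,-0.19,0.88,0,0,0,0,30,-0.19,0.88,0,0,0,0,30,-0.2,0.8,0,0,0,0,30]}}

```text
time_s: 7.57
tcp_pos: [372.4, 288.2, 121.7]
tool_rot: [[-0.916, -0.401, 0.001], [-0.401, 0.916, 0.0], [-0.001, -0.0, -1.0]]
contact_force: [0.6, -0.1, -1.0]
grip_width: 39.0
finger_force: 50.9
```

>>> {"fn": "play_rows", "kwargs": {"increments": [0,0,0,0,0,0,30,0,0,0,0,0,0,30]}}

```text
time_s: 7.73
tcp_pos: [372.4, 288.2, 121.6]
tool_rot: [[-0.914, -0.405, 0.0], [-0.405, 0.914, 0.001], [-0.001, 0.001, -1.0]]
contact_force: [0.1, -1.1, -1.4]
grip_width: 38.7
finger_force: 51.0
```

```bash
python3 plan.py 375 288 13 3.555
```

```text
t 7.7 tcp [372.4 288.2 121.6] psi -2.725 w 38.7 F 51.0 q7 [0.05 0.84]
rotvec6deg [0.01 0.01 0.03] dz -59.97 shift units (after turn) [-0.06 -0.03  2.71]
```

>>> {"fn": "play_rows", "kwargs": {"increments": [-0.06,-0.03,0.7,0,0,0,30,0,0,0.7,0,0,0,30,0,0,0.7,0,0,0,30,0,0,0.4,0,0,0,30,0,0,0.15,0,0,0,30,0,0,0.08,0,0,0,30,0,0,0,0,0,0,30,0,0,0,0,0,0,48,0,0,0,0,0,0,60,0,0,0,0,0,0,70,0,0,0,0,0,0,70,0,0,0,0,0,0,70,0,0,-0.5,0,0,0,70,0,0,-0.8,0,0,0,80,0,0,-0.8,0,0,0,85,0,0,-0.6,0,0,0,85,0,0,0,0,0,0,85]}}

```text
time_s: 9.15
tcp_pos: [377.2, 287.4, 124.0]
tool_rot: [[-0.915, -0.404, 0.005], [-0.404, 0.915, 0.002], [-0.005, 0.0, -1.0]]
contact_force: [0.6, 0.3, 0.6]
grip_width: 84.8
finger_force: 0.0
```

```bash
python3 plan.py 440 113 100 2.158; python3 -c "
from h import *
save(grab('wrist'),'w1.png')"
```

```text
t 9.2 tcp [377.2 287.4 124. ] psi -2.726 w 84.8 F 0.0 q7 [0.06 0.85]
rotvec6deg [ 0.04  0.04 13.36] dz -46.64 shift units (after turn) [-4.5  -1.11  0.6 ]
```

View pics/w1.png

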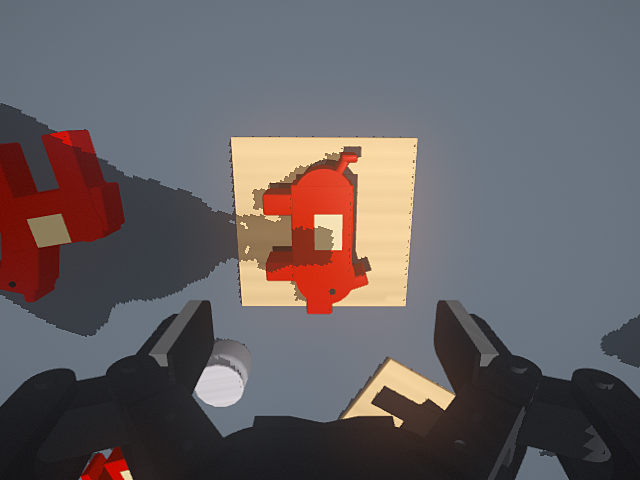

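Pig lies on its board, head correctly towards the outline's head (snout at (320,310)). The dark slivers at (352,150) and (362,263) hint at a small offset. I'll check it from the top camera after moving on.

>>> {"fn": "play_rows", "kwargs": {"increments": [0,0,0,0,0,0.95,85,0,0,0,0,0,0.95,85,0,0,0,0,0,0.95,85,0,0,0,0,0,0.95,85,0,0,0,0,0,0.95,85,0,0,0,0,0,0.95,85,0,0,0,0,0,0.95,85,0,0,0,0,0,0.95,85,0,0,0,0,0,0.95,85,0,0,0,0,0,0.95,85,0,0,0,0,0,0.95,85,0,0,0,0,0,0.95,85,0,0,0,0,0,0.95,85,0,0,0,0,0,1,85,-0.75,-0.18,0.1,0,0,0,85,-0.75,-0.18,0.1,0,0,0,85,-0.75,-0.18,0.1,0,0,0,85,-0.75,-0.19,0.1,0,0,0,85,-0.75,-0.19,0.1,0,0,0,85,-0.75,-0.19,0.1,0,0,0,85]}}

```text
time_s: 10.87
tcp_pos: [438.8, 110.1, 95.3]
tool_rot: [[-0.555, 0.832, -0.001], [0.832, 0.555, -0.0], [0.0, -0.001, -1.0]]
contact_force: [1.3, 0.3, 0.3]
grip_width: 85.1
finger_force: 0.0
```

>>> {"fn": "play_rows", "kwargs": {"increments": [0,0,0,0,0,0,85,0,0,0,0,0,0,85]}}

```text
time_s: 11.03
tcp_pos: [438.7, 110.1, 95.2]
tool_rot: [[-0.553, 0.833, -0.002], [0.833, 0.553, -0.001], [0.0, -0.002, -1.0]]
contact_force: [0.3, 0.4, 0.1]
grip_width: 85.1
finger_force: 0.0
```

```bash
cat > check.py <<'E'
from meas import *
import pickle,sys
P=pickle.load(open('P.pkl','rb')); m=pickle.load(open('m.pkl','rb')); d0=pickle.load(open('top0.pkl','rb'))
d=grab('top'); save(d,sys.argv[1]); rot=lambda a:np.array([[np.cos(a),-np.sin(a)],[np.sin(a),np.cos(a)]])
for n in sys.argv[2:]:
    cw,_,mk,_=figmask(d,BRD[n],29); c,a,M=moms(mk,cw)
    w0,_,b0,_=figmask(d0,FIG[n]); c0,a0,M0=moms(b0,w0)   # same figure before: known pose
    r=M/M0; t=P[n]['by']-P[n]['fy']; t2=t+np.angle(r[1]*np.exp(-2j*t))/2; t3=t+np.angle(r[2]*np.exp(-3j*t))/3
    y2=P[n]['fy']+np.array([t2,t3]); o=c+rot(y2.mean())@rot(P[n]['fy']).T@(P[n]['fo']-c0)
    e=(px2w(cw,np.argwhere(mk)[:,::-1])-P[n]['bc'])@rot(P[n]['by'])
    print(n,'err in board axes mm',(rot(P[n]['by']).T@(o-P[n]['bc'])).round(1),'yaw err',(y2-P[n]['by']).round(3),'area',a,a0,'ext',e.min(0).round(),e.max(0).round())
E
python3 check.py top1.png pig;python3 plan.py 440 113 8 2.158
```

```text
pig err in board axes mm [ 0.  -4.1] yaw err [0.008 0.034] area 4166.75 4168.0 ext [-57. -40.] [55. 30.]
t 11.1 tcp [438.6 111.5  95.5] psi 2.159 w 84.9 F 0.0 q7 [0.15 0.02]
rotvec6deg [-0.01 -0.01  0.  ] dz 0.0 shift units (after turn) [0.01 0.05 2.19]
```

View pics/top1.png

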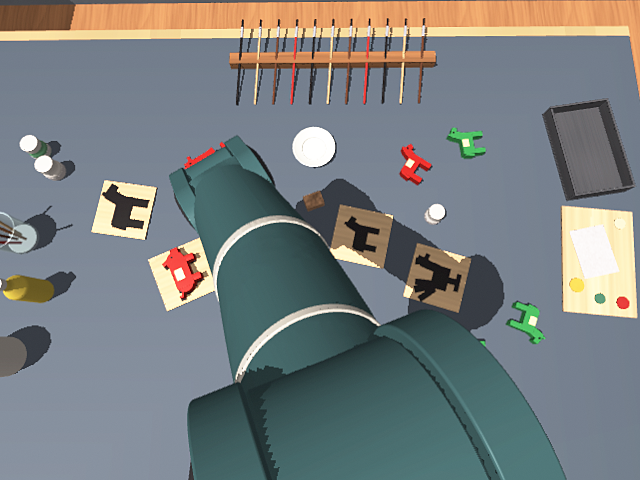

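The top view shows the pig at (182,273) on its board, off by about 4 mm and 0.02 rad, which is good. Now the big horse.

>>> {"fn": "play_rows", "kwargs": {"increments": [0,0.05,0.6,0,0,0,85,0,0,0.6,0,0,0,85,0,0,0.6,0,0,0,85,0,0,0.4,0,0,0,85,0,0,0,0,0,0,85,0,0,0,0,0,0,35,0,0,0,0,0,0,35,0,0,0,0,0,0,30,0,0,0,0,0,0,30,0,0,0,0,0,0,28,0,0,0,0,0,0,28,0,0,0,0,0,0,28,0,0,0,0,0,0,28]}}

```text
time_s: 12.17
tcp_pos: [441.2, 113.0, 9.2]
tool_rot: [[-0.555, 0.832, 0.002], [0.832, 0.555, 0.0], [-0.001, 0.001, -1.0]]
contact_force: [-3.7, -0.6, 15.2]
grip_width: 35.0
finger_force: 48.6
```

>>> {"fn": "play_rows", "kwargs": {"increments": [0,0,-0.5,0,0,0,28,0,0,-0.8,0,0,0,28,0,0,-0.8,0,0,0,28,0,0,-0.8,0,0,0,28,0,0,0,0,0,-0.8,28,0,0,0,0,0,-0.8,28,0,0,0,0,0,-0.8,28,0,0,0,0,0,-0.8,28,0,0,0,0,0,-0.8,28,0,0,0,0,0,-0.8,28,0,0,0,0,0,-0.8,28,0,0,0,0,0,-0.8,28,0,0,0,0,0,-0.8,28,0,0,0,0,0,-0.8,28,0,0,0,0,0,0,28,0,0,0,0,0,0,28]}}

```text
time_s: 13.5
tcp_pos: [440.6, 112.7, 124.4]
tool_rot: [[-0.989, 0.147, 0.0], [0.147, 0.989, 0.0], [-0.0, 0.0, -1.0]]
contact_force: [0.1, 0.4, -1.9]
grip_width: 34.8
finger_force: 51.9
```

```bash
python3 plan.py 522 435 100 2.991
```

```text
t 13.5 tcp [440.6 112.7 124.4] psi 2.994 w 34.8 F 51.9 q7 [0.33 0.81]
rotvec6deg [0.   0.   0.03] dz 0.03 shift units (after turn) [-0.8   8.27  0.61]
```

>>> {"fn": "play_rows", "kwargs": {"increments": [-0.07,0.75,0,0,0,0,28,-0.07,0.75,0,0,0,0,28,-0.07,0.75,0,0,0,0,28,-0.07,0.75,0,0,0,0,28,-0.07,0.75,0,0,0,0,28,-0.07,0.75,0,0,0,0,28,-0.07,0.75,0,0,0,0,28,-0.07,0.75,0,0,0,0,28,-0.07,0.75,0,0,0,0,28,-0.07,0.75,0,0,0,0,28,-0.1,0.77,0,0,0,0,28,0,0,0,0,0,0,28,0,0,0,0,0,0,28]}}

```text
time_s: 14.58
tcp_pos: [519.0, 437.2, 123.7]
tool_rot: [[-0.99, 0.145, -0.001], [0.145, 0.99, 0.0], [0.001, 0.0, -1.0]]
contact_force: [-0.2, 0.4, -1.3]
grip_width: 34.8
finger_force: 51.9
```

```bash
python3 plan.py 522 435 14.5 2.991
```

```text
t 14.6 tcp [519.  437.2 123.7] psi 2.997 w 34.8 F 51.9 q7 [-0.3   0.33]
rotvec6deg [ 0.   -0.01  0.05] dz 0.05 shift units (after turn) [-0.08 -0.04  2.73]
```

>>> {"fn": "play_rows", "kwargs": {"increments": [-0.08,-0.04,0.7,0,0,0,28,0,0,0.7,0,0,0,28,0,0,0.7,0,0,0,28,0,0,0.4,0,0,0,28,0,0,0.15,0,0,0,28,0,0,0.1,0,0,0,28,0,0,0,0,0,0,28,0,0,0,0,0,0,44,0,0,0,0,0,0,56,0,0,0,0,0,0,68,0,0,0,0,0,0,68,0,0,0,0,0,0,68,0,0,-0.5,0,0,0,68,0,0,-0.8,0,0,0,80,0,0,-0.8,0,0,0,85,0,0,-0.6,0,0,0,85,0,0,0,0,0,0,85]}}

```text
time_s: 16.0
tcp_pos: [524.2, 435.4, 127.6]
tool_rot: [[-0.99, 0.144, 0.005], [0.144, 0.99, 0.004], [-0.004, 0.005, -1.0]]
contact_force: [0.5, 0.3, 1.0]
grip_width: 85.0
finger_force: 0.0
```

```bash
python3 plan.py 640 225 100 2.283
```

```text
t 16.0 tcp [524.2 435.4 127.6] psi 2.997 w 85.0 F 0.0 q7 [-0.29  0.34]
rotvec6deg [0.06 0.02 6.82] dz 6.82 shift units (after turn) [-5.87 -1.25  0.69]
```

>>> {"fn": "play_rows", "kwargs": {"increments": [0,0,0,0,0,0.97,85,0,0,0,0,0,0.97,85,0,0,0,0,0,0.97,85,0,0,0,0,0,0.97,85,0,0,0,0,0,0.97,85,0,0,0,0,0,0.97,85,0,0,0,0,0,1,85,-0.73,-0.16,0.09,0,0,0,85,-0.73,-0.16,0.09,0,0,0,85,-0.73,-0.16,0.09,0,0,0,85,-0.73,-0.16,0.09,0,0,0,85,-0.73,-0.16,0.09,0,0,0,85,-0.73,-0.16,0.09,0,0,0,85,-0.73,-0.16,0.09,0,0,0,85,-0.73,-0.16,0.09,0,0,0,85,0,0,0,0,0,0,85,0,0,0,0,0,0,85]}}

```text
time_s: 17.42
tcp_pos: [637.4, 221.2, 92.8]
tool_rot: [[-0.651, 0.759, -0.0], [0.759, 0.651, -0.001], [-0.0, -0.001, -1.0]]
contact_force: [-0.9, 0.6, -0.9]
grip_width: 85.0
finger_force: 0.0
```

```bash
python3 plan.py 640 225 8 2.283; python3 check.py top2.png pig big_horse; python3 -c "
from h import *
save(grab('wrist'),'w2.png')"
```

```text
t 17.4 tcp [637.4 221.2  92.8] psi 2.28 w 85.0 F 0.0 q7 [-0.05  0.06]
rotvec6deg [-0.01  0.   -0.03] dz -0.03 shift units (after turn) [0.03 0.11 2.12]
pig err in board axes mm [ 0.4 -0.4] yaw err [-0.01   0.235] area 3594.75 4168.0 ext [-55. -21.] [55. 30.]
big_horse err in board axes mm [-1.1 -5.1] yaw err [0.018 0.008] area 4473.0 4308.5 ext [-48. -55.] [55. 56.]
```

View pics/w2.png

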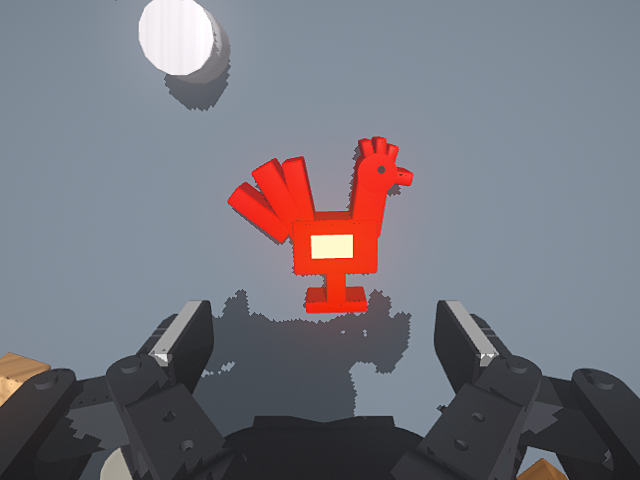

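The wrist view shows the rooster at (335,245), with its trunk (u 293–378) parallel to the pads and the 4 mm shift still to make. The big horse is placed with about 5 mm error. Now I grip the rooster.

>>> {"fn": "play_rows", "kwargs": {"increments": [0.03,0.11,0.6,0,0,0,85,0,0,0.6,0,0,0,85,0,0,0.5,0,0,0,85,0,0,0.38,0,0,0,85,0,0,0,0,0,0,85,0,0,0,0,0,0,48,0,0,0,0,0,0,44,0,0,0,0,0,0,42,0,0,0,0,0,0,42,0,0,0,0,0,0,42,0,0,0,0,0,0,42,0,0,0,0,0,0,42]}}

```text
time_s: 18.52
tcp_pos: [640.6, 227.8, 13.0]
tool_rot: [[-0.653, 0.757, 0.003], [0.757, 0.653, 0.001], [-0.001, 0.003, -1.0]]
contact_force: [-1.8, 0.0, 15.0]
grip_width: 49.8
finger_force: 47.2
```

>>> {"fn": "play_rows", "kwargs": {"increments": [0,0,-0.5,0,0,0,42,0,0,-0.8,0,0,0,42,0,0,-0.8,0,0,0,42,0,0,-0.8,0,0,0,42,0,0,0,0,0,0.8,42,0,0,0,0,0,0.8,42,0,0,0,0,0,0.8,42,0,0,0,0,0,0.8,42,0,0,0,0,0,0.8,42,0,0,0,0,0,0.8,42,0,0,0,0,0,0.8,42,0,0,0,0,0,0.8,42,0,0,0,0,0,0.8,42,0,0,0,0,0,0.8,42,0,0,0,0,0,0.8,42,0,0,0,0,0,0.8,42,0,0,0,0,0,0,42,0,0,0,0,0,0,42]}}

```text
time_s: 20.02
tcp_pos: [639.4, 227.5, 127.2]
tool_rot: [[0.286, 0.958, 0.001], [0.958, -0.286, 0.0], [0.001, 0.001, -1.0]]
contact_force: [-0.5, 0.0, -0.6]
grip_width: 49.3
finger_force: 49.7
```

```bash
python3 plan.py 363 -287 120 1.271
```

```text
t 20.0 tcp [639.4 227.5 127.2] psi 1.281 w 49.3 F 49.7 q7 [-0.2  -0.82]
rotvec6deg [ 0.01 -0.01  0.09] dz 0.09 shift units (after turn) [-14.33  -2.8    0.18]
```

>>> {"fn": "play_rows", "kwargs": {"increments": [-0.6,-0.12,0,0,0,0.09,42,-0.8,-0.16,0,0,0,0,42,-0.8,-0.16,0,0,0,0,42,-0.8,-0.16,0,0,0,0,42,-0.8,-0.16,0,0,0,0,42,-0.8,-0.16,0,0,0,0,42,-0.8,-0.16,0,0,0,0,42,-0.8,-0.16,0,0,0,0,42,-0.8,-0.16,0,0,0,0,42,-0.8,-0.16,0,0,0,0,42,-0.8,-0.16,0,0,0,0,42,-0.8,-0.16,0,0,0,0,42,-0.8,-0.16,0,0,0,0,42,-0.8,-0.16,0,0,0,0,42,-0.8,-0.16,0,0,0,0,42,-0.8,-0.16,0,0,0,0,42,-0.8,-0.16,0,0,0,0,42,-0.8,-0.12,0,0,0,0,42,-0.1,0,0,0,0,0,42,0,0,0,0,0,0,42]}}

```text
time_s: 21.68
tcp_pos: [361.4, -287.5, 126.5]
tool_rot: [[0.298, 0.954, 0.0], [0.954, -0.298, -0.001], [-0.001, 0.001, -1.0]]
contact_force: [-0.1, 0.6, -0.9]
grip_width: 50.1
finger_force: 49.7
```

>>> {"fn": "play_rows", "kwargs": {"increments": [0,0,0,0,0,0,42,0,0,0,0,0,0,42]}}

```text
time_s: 21.85
tcp_pos: [362.8, -284.7, 126.2]
tool_rot: [[0.295, 0.955, 0.0], [0.955, -0.295, 0.0], [0.0, 0.0, -1.0]]
contact_force: [0.3, 1.0, -0.5]
grip_width: 49.8
finger_force: 49.7
```

```bash
python3 plan.py 363 -287 18.5 1.271
```

```text
t 21.9 tcp [ 362.8 -284.7  126.2] psi 1.271 w 49.8 F 49.7 q7 [0.7  0.26]
rotvec6deg [ 0. -0.  0.] dz 0.0 shift units (after turn) [-0.05  0.02  2.69]
```

>>> {"fn": "play_rows", "kwargs": {"increments": [-0.03,0,0.7,0,0,0,42,0,0,0.7,0,0,0,42,0,0,0.7,0,0,0,42,0,0,0.36,0,0,0,42,0,0,0.15,0,0,0,42,0,0,0.1,0,0,0,42,0,0,0,0,0,0,42,0,0,0,0,0,0,56,0,0,0,0,0,0,66,0,0,0,0,0,0,74,0,0,0,0,0,0,74,0,0,0,0,0,0,74,0,0,-0.5,0,0,0,74,0,0,-0.8,0,0,0,80,0,0,-0.8,0,0,0,85,0,0,-0.6,0,0,0,85,0,0,0,0,0,0,85]}}

```text
time_s: 23.27
tcp_pos: [363.5, -288.1, 130.0]
tool_rot: [[0.298, 0.955, 0.005], [0.955, -0.298, -0.004], [-0.002, 0.006, -1.0]]
contact_force: [0.9, -0.6, 0.4]
grip_width: 85.1
finger_force: 0.0
```

```bash
python3 plan.py 621 -229 100 2.538
```

```text
t 23.3 tcp [ 363.5 -288.1  130. ] psi 1.268 w 85.1 F 0.0 q7 [0.71 0.26]
rotvec6deg [  0.04   0.05 -12.13] dz -12.13 shift units (after turn) [-4.46  4.87  0.75]
```

>>> {"fn": "play_rows", "kwargs": {"increments": [0,0,0,0,0,-1,85,0,0,0,0,0,-1,85,0,0,0,0,0,-1,85,0,0,0,0,0,-1,85,0,0,0,0,0,-1,85,0,0,0,0,0,-1,85,0,0,0,0,0,-1,85,0,0,0,0,0,-1,85,0,0,0,0,0,-1,85,0,0,0,0,0,-1,85,0,0,0,0,0,-1,85,0,0,0,0,0,-1,85,0,0,0,0,0,-0.13,85,-0.64,0.7,0.1,0,0,0,85,-0.64,0.7,0.1,0,0,0,85,-0.64,0.7,0.1,0,0,0,85,-0.64,0.7,0.1,0,0,0,85,-0.64,0.7,0.1,0,0,0,85,-0.64,0.7,0.1,0,0,0,85,-0.64,0.7,0.1,0,0,0,85]}}

```text
time_s: 24.93
tcp_pos: [622.1, -226.3, 97.1]
tool_rot: [[-0.822, 0.57, -0.001], [0.57, 0.822, -0.0], [0.0, -0.0, -1.0]]
contact_force: [0.2, -0.7, 1.0]
grip_width: 85.3
finger_force: 0.0
```

>>> {"fn": "play_rows", "kwargs": {"increments": [0,0,0,0,0,0,85,0,0,0,0,0,0,85]}}

```text
time_s: 25.1
tcp_pos: [621.6, -225.4, 96.5]
tool_rot: [[-0.823, 0.567, -0.001], [0.567, 0.823, 0.001], [0.001, 0.001, -1.0]]
contact_force: [-0.7, 0.4, -0.1]
grip_width: 84.9
finger_force: 0.0
```

```bash
python3 plan.py 621 -229 9 2.538; python3 check.py top3.png pig big_horse rooster; python3 -c "
from h import *
save(grab('wrist'),'w3.png')"
```

```text
t 25.1 tcp [ 621.6 -225.4   96.5] psi 2.538 w 84.9 F 0.0 q7 [0.54 1.08]
rotvec6deg [ 0.01 -0.01  0.  ] dz 0.0 shift units (after turn) [-0.04 -0.08  2.19]
pig err in board axes mm [ 0.1 -4.2] yaw err [0.01  0.039] area 4162.25 4168.0 ext [-55. -41.] [55. 30.]
big_horse err in board axes mm [-1.1 -5.1] yaw err [0.022 0.005] area 4491.25 4308.5 ext [-47. -56.] [54. 56.]
rooster err in board axes mm [35.  47.5] yaw err [0.832 0.718] area 280.25 4453.25 ext [14. 37.] [46. 59.]
```

View pics/w3.png

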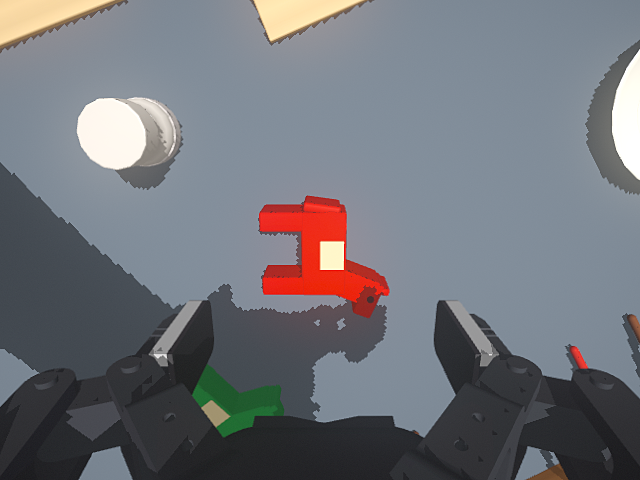

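The wrist view shows the red small horse at (325,245), its trunk (u 302–347) centred between the fingers. The green look-alike at (240,400) is clear of them. The rooster is hidden from the top camera for now.

>>> {"fn": "play_rows", "kwargs": {"increments": [-0.02,-0.03,0.6,0,0,0,85,0,0,0.6,0,0,0,85,0,0,0.6,0,0,0,85,0,0,0.37,0,0,0,85,0,0,0,0,0,0,85,0,0,0,0,0,0,35,0,0,0,0,0,0,30,0,0,0,0,0,0,24,0,0,0,0,0,0,20,0,0,0,0,0,0,20,0,0,0,0,0,0,20,0,0,0,0,0,0,20,0,0,0,0,0,0,20,0,0,0,0,0,0,20]}}

```text
time_s: 26.37
tcp_pos: [621.1, -228.7, 12.0]
tool_rot: [[-0.824, 0.567, 0.001], [0.567, 0.824, -0.001], [-0.001, 0.0, -1.0]]
contact_force: [-3.0, 0.1, 9.5]
grip_width: 25.6
finger_force: 49.6
```

>>> {"fn": "play_rows", "kwargs": {"increments": [0,0,-0.5,0,0,0,20,0,0,-0.8,0,0,0,20,0,0,-0.8,0,0,0,20,0,0,-0.8,0,0,0,20,0,0,0,0,0,-0.73,20,0,0,0,0,0,-0.73,20,0,0,0,0,0,-0.73,20,0,0,0,0,0,-0.73,20,0,0,0,0,0,-0.73,20,0,0,0,0,0,0,20,0,0,0,0,0,0,20]}}

```text
time_s: 27.28
tcp_pos: [620.5, -228.6, 127.1]
tool_rot: [[-0.975, 0.221, 0.0], [0.221, 0.975, 0.0], [-0.0, 0.0, -1.0]]
contact_force: [-0.1, -0.3, -0.4]
grip_width: 25.7
finger_force: 49.5
```

```bash
python3 plan.py 458 -109 120 2.92
```

```text
t 27.3 tcp [ 620.5 -228.6  127.1] psi 2.918 w 25.7 F 49.5 q7 [0.61 1.43]
rotvec6deg [ 0.    0.   -0.02] dz -0.02 shift units (after turn) [4.62 2.02 0.18]
```

>>> {"fn": "play_rows", "kwargs": {"increments": [0.66,0.29,0,0,0,0,20,0.66,0.29,0,0,0,0,20,0.66,0.29,0,0,0,0,20,0.66,0.29,0,0,0,0,20,0.66,0.29,0,0,0,0,20,0.66,0.29,0,0,0,0,20,0.66,0.28,0,0,0,0,20,0,0,0,0,0,0,20,0,0,0,0,0,0,20]}}

```text
time_s: 28.03
tcp_pos: [457.4, -108.8, 127.4]
tool_rot: [[-0.975, 0.221, 0.0], [0.221, 0.975, -0.001], [-0.001, -0.001, -1.0]]
contact_force: [1.0, -0.5, 0.1]
grip_width: 25.8
finger_force: 49.6
```

```bash
python3 plan.py 458 -109 17.5 2.92
```

```text
t 28.0 tcp [ 457.4 -108.8  127.4] psi 2.919 w 25.8 F 49.6 q7 [0.61 1.31]
rotvec6deg [-0.01  0.01 -0.01] dz -0.01 shift units (after turn) [-0.02 -0.    2.75]
```

>>> {"fn": "play_rows", "kwargs": {"increments": [0,0,0.7,0,0,0,20,0,0,0.7,0,0,0,20,0,0,0.7,0,0,0,20,0,0,0.4,0,0,0,20,0,0,0.15,0,0,0,20,0,0,0.12,0,0,0,20,0,0,0,0,0,0,20,0,0,0,0,0,0,36,0,0,0,0,0,0,48,0,0,0,0,0,0,62,0,0,0,0,0,0,62,0,0,0,0,0,0,62,0,0,-0.5,0,0,0,62,0,0,-0.8,0,0,0,70,0,0,-0.8,0,0,0,80,0,0,-0.8,0,0,0,85,0,0,-0.8,0,0,0,85]}}

```text
time_s: 29.45
tcp_pos: [457.6, -109.0, 165.7]
tool_rot: [[-0.976, 0.219, -0.0], [0.219, 0.976, 0.0], [0.0, 0.0, -1.0]]
contact_force: [0.5, -0.7, 0.9]
grip_width: 84.7
finger_force: 0.0
```

>>> {"fn": "play_rows", "kwargs": {"increments": [0,0.8,-0.1,0,0,0,85,0,0.8,-0.1,0,0,0,85,0,0.8,-0.1,0,0,0,85,0,0.8,-0.1,0,0,0,85,0,0.8,-0.1,0,0,0,85,0,0.8,-0.1,0,0,0,85,0,0.8,-0.1,0,0,0,85,0,0.8,0,0,0,0,85,0,0,0,0,0,0,85,0,0,0,0,0,0,85]}}

```text
time_s: 30.28
tcp_pos: [513.7, 142.3, 192.0]
tool_rot: [[-0.976, 0.216, -0.0], [0.216, 0.976, 0.001], [0.0, 0.001, -1.0]]
contact_force: [0.8, -0.2, -0.3]
grip_width: 84.6
finger_force: 0.0
```

```bash
python3 check.py top4.png pig big_horse rooster small_horse
```

```text
pig err in board axes mm [-0.  -4.1] yaw err [0.007 0.049] area 4183.5 4168.0 ext [-55. -40.] [55. 30.]
big_horse err in board axes mm [-1.2 -5.5] yaw err [0.029 0.005] area 4530.25 4308.5 ext [-48. -61.] [54. 56.]
rooster err in board axes mm [-1.1  5.2] yaw err [-0.081 -0.092] area 4260.0 4453.25 ext [-60. -44.] [46. 58.]
small_horse err in board axes mm [ 0.7 -1.7] yaw err [-0.005 -0.002] area 2230.25 2348.0 ext [-34. -37.] [41. 41.]
```

View pics/top4.png

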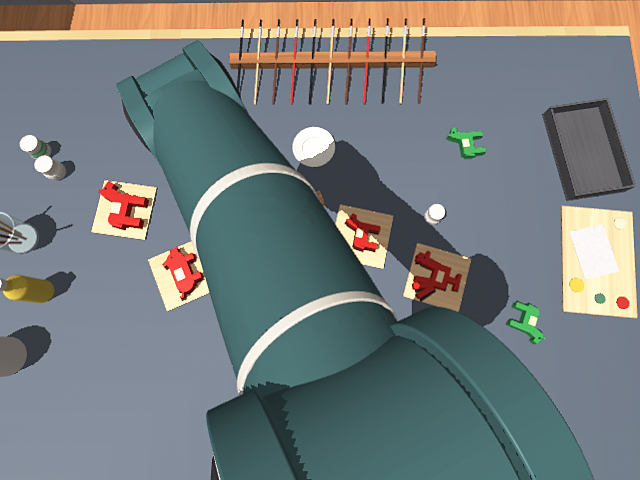

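The top view shows all four figures on their outlines with heads the right way: big horse (125,208), pig (183,273), small horse (362,235) and rooster (437,273). Errors are at most 6 mm and 0.09 rad. The dish (314,147) and the jar-like cylinder at (435,212) haven't moved. I'll check flatness, then hand in.

Run:
```python
from meas import *
d=grab('top'); H=height(d); ok=True
for n in BRD:
    cw,_,mk,_=figmask(d,BRD[n],29); uv=rect(d,cw,29); h=cv2.remap(H,uv,None,cv2.INTER_NEAREST)
    p=np.argwhere(cv2.erode(mk,np.ones((9,9)))); z=h[p[:,0],p[:,1]]; w=px2w(cw,p[:,::-1])-cw
    k=np.linalg.lstsq(np.c_[w,np.ones(len(w))],z,rcond=None)[0]; t=np.hypot(*k[:2]); ok&=t<.06 and abs(np.median(z)-29)<4
    print(n,'top z',np.median(z).round(1),'tilt',t.round(3))
w=grab('scene'); save(w,'scene9.png')
for p in[(420,326),(216,216),(250,316)]: print(p,w['frame'][p[1],p[0]])
d0=__import__('pickle').load(open('scene0.pkl','rb'))
for b in[(400,300,445,345),(200,200,235,235),(215,285,285,345)]:
    f=lambda x:[c.mean().round(1) for c in np.nonzero(x['frame'][b[1]:b[3],b[0]:b[2]].min(2)>140)]
    print('white centroid before/after',f(d0),f(w))
```

```text
big_horse top z 28.7 tilt 0.026
small_horse top z 28.8 tilt 0.362
rooster top z 28.8 tilt 0.102
pig top z 28.5 tilt 0.038
(420, 326) [255 255 255]
(216, 216) [191 186 167]
(250, 316) [255 255 254]
white centroid before/after [np.float64(16.0), np.float64(28.0)] [np.float64(25.2), np.float64(26.2)]
white centroid before/after [np.float64(14.4), np.float64(17.5)] [np.float64(14.8), np.float64(16.6)]
white centroid before/after [np.float64(29.6), np.float64(34.7)] [np.float64(37.0), np.float64(35.2)]
```

The small-horse and rooster tilt fits look disturbed (arm edge, shadow), and the white centroids are affected by shadows, so I'll view the scene picture.

View pics/scene9.png

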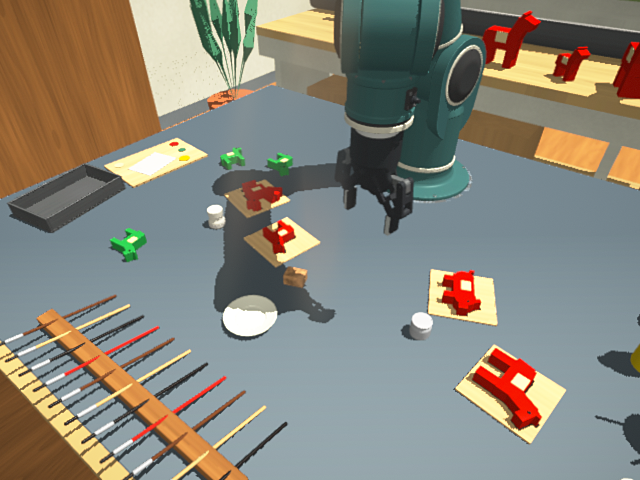

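Run:
```python
from meas import *
d=grab('top'); H=height(d)
for n in BRD:
    cw,_,mk,_=figmask(d,BRD[n],29); uv=rect(d,cw,29); h=cv2.remap(H,uv,None,cv2.INTER_NEAREST)
    p=np.argwhere(cv2.erode(mk,np.ones((5,5)))); z=h[p[:,0],p[:,1]]; g=abs(z-np.median(z))<8; w=(px2w(cw,p[:,::-1])-cw)[g]
    k=np.linalg.lstsq(np.c_[w,np.ones(len(w))],z[g],rcond=None)[0]
    print(n,len(z),g.sum(),np.percentile(z,[2,10,50,90,98]).round(1),'tilt',np.hypot(*k[:2]).round(3))
```

```text
big_horse 15482 15457 [24.8 26.1 28.6 30.8 32. ] tilt 0.004
small_horse 7198 7150 [25.5 26.8 29.2 31.4 33.4] tilt 0.004
rooster 14404 14346 [25.1 26.3 28.6 31.  32.5] tilt 0.016
pig 14871 14824 [25.1 26.4 28.6 30.9 32.5] tilt 0.008
```

The scene view shows all four figures lying flat on their boards: rooster (260,195), small horse (280,237), pig (463,292) and big horse (510,385). The dish (250,316) and both white containers (420,326) and (216,217) are where they were, and the arm is clear. The robust tilts are at most 0.016 rad, so I'm handing in.

```bash
python3 -c "
from rig import finish_job
print(finish_job())"
```

```text
the job is handed in; nothing more can be done
None
```

I handed the job in at about 31 s: all four red figures lie flat on their own outlines with heads the right way (measured within 6 mm and 0.09 rad), and the dish and jar stand where they were; the hand-in call gave no verdict.

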